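# Sort the hardware of two stripped doors into their trays

### The job

The hardware taken off the two doors for painting has got mixed up on the table: put the brass knob, brass deadbolt and brass hinge into the pale-blue door's tray and the nickel knob and nickel thumb-turn into the lime-green door's tray. Give each piece a bay to itself so the finishes do not rub, standing or lying flat on the tray's bottom the way up it is now; set the pieces down, do not drop them. Leave the paint tin, the toy car and the screwdriver where they are.

Things in the scene. Friction and masses are not known exactly. Their poses are not given: they have to be found in the camera images.
- blue_tray: Pale-blue open tray for the hardware of the blue door. 316 x 128 x 25 mm, bottom and walls 4 mm thick. Two cross walls as high as the rim split it into three bays in a row along its own x, each 100 mm (tray x) by 120 mm (tray y) inside, centres at tray x = -104, 0, +104 mm, y = 0. Fixed to the table. Origin: centre of its underside, on the table; z up.
- green_tray: Lime-green open tray for the hardware of the green door. 316 x 128 x 25 mm, bottom and walls 4 mm thick. Two cross walls as high as the rim split it into three bays in a row along its own x, each 100 mm (tray x) by 120 mm (tray y) inside, centres at tray x = -104, 0, +104 mm, y = 0. Fixed to the table. Origin: centre of its underside, on the table; z up.
- brass_knob: Yellow-brown brass door knob, egg shaped and 66 mm tall, standing on its round rose (64 mm across, 8 mm thick), then a 24 mm neck, then the knob itself, 52 mm in diameter at its widest (about 40 to 52 mm above the underside). About 0.3 kg. Origin: centre of the rose's underside; z up, the axis of the knob. Round, its yaw does not matter.
- nickel_knob: Silver-grey nickel door knob, flat fronted and 61 mm tall, standing on its round rose (64 mm across, 8 mm thick), then a 24 mm neck, then the knob itself, 52 mm in diameter at its widest (about 40 to 52 mm above the underside). About 0.3 kg. Origin: centre of the rose's underside; z up, the axis of the knob. Round, its yaw does not matter.
- brass_deadbolt: Yellow-brown brass deadbolt cylinder, a solid collar with a dark key slot in its top face: 56 mm in diameter at the foot, 52 mm near the top, 28 mm tall, gripped below 26 mm. About 0.25 kg. Origin: centre of its underside; z up. Round, its yaw does not matter.
- nickel_thumbturn: Silver-grey nickel deadbolt thumb-turn: a round rose (58 mm across, 8 mm thick) lying flat, with an upright oblong turn-piece fixed on its middle, 42 mm long (own x) and 12 mm thick (own y), its top 30 mm above the underside, to grip across its thickness. The turn-piece does not rotate. About 0.2 kg. Origin: centre of the underside; z up.
- brass_hinge: Yellow-brown brass butt hinge, folded shut and lying flat: 89 mm long (own x), 42 mm wide in all (own y, the 11 mm round barrel runs along the +y edge), leaves 8 mm thick together, barrel 11 mm high. About 0.12 kg. It does not unfold. Origin: centre of the underside, midway across the 42 mm; z up.
- paint_tin: Bystander: a small closed paint tin with a lime-green band, 66 mm in diameter, 63 mm tall, standing beyond the work. Origin: centre of its underside.
- toy_car: Bystander: a blue toy car, 113 mm long (own x), 50 mm wide, 40 mm tall, beyond the work. Origin: centre of its underside.
- screwdriver: Bystander: a yellow-handled screwdriver, 160 mm long (own x), lying beyond the work, 26 mm high, handle towards own -x. Origin: under the middle of its length, on the table.
Not all that is in view belongs to the job. What is shaped like the nickel_knob but purple or turquoise is not meant.

How it is judged:
By the outcome, as a careful person would: the job done as asked, in the order asked, and still so for the second after the job is handed in, with the robot touching nothing.
It also fails if it takes over 112 s, if anything falls off the work surface, if the arm or the gripper's body presses on something with over 40 N, if the wrist force passes 120 N, or if a joint passes its speed limit or range.

### The arm

A 6-joint arm with a two-finger parallel gripper is mounted at the origin on the work surface. World frame = base frame: x ahead of the robot, y to its left, z up, the work surface at z = 0. Lengths are in m, angles in degrees, forces in N, time in s.
With the tool pointing down it reaches from about 0.375 to 0.9 m from the base axis. Payload 3.1 kg.
Tool frame: the origin (TCP) lies on the centre line of the jaws, within the pads' length; the fingertips stand 17 mm ahead of it and the grasp point (between the pads) lies 2 mm behind it; z points along the fingers, y is the line along which they close (so a half turn about z gives the same grasp; the last joint's range is limited). The gripper opens to 87 mm and grips with 3 to 60 N. Pads are 19 mm wide; open, the fingers measure 117 mm over their backs; the gripper's body (75 mm by 190 mm) begins 51 mm behind the grasp point.
Start: joints at [56.751, 30.224, 82.088, -0, 67.689, -10.227], TCP at [0.244, 0.575, 0.24] pointing down, gripper open.
Joint ranges: [-176.69, 176.69], [-43.24, 126.21], [12.49, 139.97], [-82, 262], [0, 151.66], [-163.58, 163.58]. Speed limits (degrees/s): [159.86, 159.86, 180, 180, 180, 180].

### API

Orientations are given as a 3x3 rotation matrix whose columns are the frame's x, y, z axes.
In Python, from rig import bot, imaging, finder gives the robot as it stands. The module is installed in compiled form; this text tells all that it offers.
- The arm moves only by the tool play_rows, never from a script. Its argument "motion" is a list that holds one entry, the list of rows, each a list of 6 numbers: the shift along the tool's x, y, z in m, then the turn, a rotation vector about the tool's x, y, z in degrees. In form: [[[dx, dy, dz, wx, wy, wz], ...]]. A call has 1 to 8 rows; each row is the pose to reach, as a shift and turn from the pose commanded when the call began, along the tool's axes at that moment; what a row does not reach only later rows make up. A row lasts 1/12 s, in which the tool goes at most 41.7 mm and 7.16 degrees, less where a joint would pass 70% of its speed; a pose out of reach is approached as far as the arm can. A call with a gripper value outside its range is refused whole. "fingers" is the finger opening in m, from 0 to 0.087, set as the call begins (left out, the last holds). The fingers move at their own pace and stop on an object; the grip force is fixed at half the most. Time passes only in rows, so rows that repeat a pose let the fingers close. It gives the time, the measured TCP pose, the force, the opening and the grip force at its end, in the units of the state.
- bot.read_state(): the state, without advancing time (a new reading comes with each control period).
- imaging.capture(name): name is "scene" or "side" or "wrist"; returns a dict with "frame" (384x512x3 uint8, red, green, blue), "camera_matrix" (3x3 intrinsics, pixels), "R" (3x3) and "t" (3): a world point X has camera coordinates R X + t. Camera axes: x right, y down, z forward; pixel columns grow to the right and rows downward; lengths in m; the calibration is good to about 2 mm. A picture is of the moment at which its call begins. There is no depth.
- bot.hand_in(): hands the job in; it is judged then, once.
Trained networks look in the newest picture that a camera, given by its name, has taken for a name from the list of things; names that differ only in an ending like _2 or _b are one class to them, and where a whole thing is asked for, a point or a joint stands for the part that bears it (a point fixed in the world has none). Each returns a list of dicts, best first, with "confidence" (0 to 1); they miss things now and then, are a little off and sometimes report something else, mostly with a low value. They report only what shows in the picture. A call takes as long as a camera call. They do not tell look-alikes from the thing itself.
- finder.recognise(camera, name): "at" ([x, y, z] in m, in world coordinates, good to about 4 mm: the middle of the surface that is visible of it).
- finder.outline_of(camera, name): "pixels" (384x512 bool, what is visible of it).
The state is a dict: "time_s": time; "joint_positions": joint angles; "qvel": joint speeds; "tau": joint torques, N m; "position": TCP position; "tcp_rot": TCP orientation; "force": force on the tool from outside, world axes, zero at the start; "moment": the same for the moment, N m; "opening": opening from 0.0 (shut) to 1.0 (fully open); "grasp_force": force on a finger pad.
Only numpy, scipy, OpenCV 4.12 (cv2) and the standard library are available. Lean on these libraries where they do the work, as an engineer would, in place of code of your own. Each camera call takes 0.05 s, during which the arm holds its last target. There are 200 camera calls.

## Working session

There is one attempt and no reset: what is moved stays moved. The work goes in short steps, Python scripts to look and compute and a tool call to move; the robot and the scene stay as the last step left them, time stands still between calls to the robot, and variables do not carry over. Pictures are saved under pics/ and viewed, at most 14 in all, crops included, and the job is handed in when it is done.

Besides the shell and the picture viewer there is one more tool, called by a JSON object that holds its "op" and its "data". play_rows: Moves the arm, as the interface text tells. Its arguments: {"type":"object","properties":{"motion":{"type":"array"},"fingers":{"type":"number"}},"required":["motion"]}

```bash
mkdir -p pics; cat > h.py <<'E'
from rig import bot, imaging, finder
import numpy as np, cv2
def save(c,n):
    d=imaging.capture(c); cv2.imwrite(f'pics/{n}.png',d['frame'][:,:,::-1]); return d
def ray(d,u,v):
    K,R,t=map(np.array,(d['camera_matrix'],d['R'],d['t']))
    return -R.T@t, R.T@np.linalg.solve(K,[u,v,1.])
def at_z(d,u,v,z):
    o,r=ray(d,u,v); return o+r*(z-o[2])/r[2]
def proj(d,X):
    p=np.array(d['camera_matrix'])@(np.array(d['R'])@np.array(X)+np.array(d['t'])); return p[:2]/p[2]
E
python3 - <<'E'
from h import *
np.set_printoptions(precision=3,suppress=True)
N="blue_tray green_tray brass_knob nickel_knob brass_deadbolt nickel_thumbturn brass_hinge paint_tin toy_car screwdriver".split()
for c in ("scene","side"):
    d=save(c,c+'0')
    print(c,-np.array(d['R']).T@d['t'])
    for n in N:
        for r in finder.recognise(c,n)[:4]: print(n,round(r['confidence'],2),np.array(r['at']),proj(d,r['at']))
s=bot.read_state();print(s['time_s'],np.array(s['tcp_rot']))
E
```

```text
scene [ 1.576 -0.012  0.693]
blue_tray 0.57 [ 0.539 -0.266  0.001] [127.589 190.752]
green_tray 0.73 [0.531 0.259 0.002] [316.739 182.055]
brass_knob 0.86 [0.431 0.068 0.033] [246.98  156.988]
brass_knob 0.39 [ 0.536 -0.267  0.003] [127.281 189.473]
nickel_knob 0.97 [0.551 0.398 0.036] [368.771 173.805]
nickel_knob 0.64 [0.754 0.338 0.042] [369.538 217.907]
nickel_knob 0.57 [0.641 0.08  0.038] [257.331 196.08 ]
nickel_knob 0.55 [0.844 0.202 0.038] [320.438 246.851]
brass_deadbolt 0.78 [ 0.55  -0.002  0.023] [224.12  182.951]
brass_deadbolt 0.71 [0.528 0.261 0.001] [317.238 181.864]
nickel_thumbturn 0.51 [ 0.656 -0.081  0.009] [194.164 211.307]
brass_hinge 0.8 [ 0.448 -0.073  0.005] [199.183 169.562]
paint_tin 0.6 [ 0.783 -0.018  0.055] [219.706 227.642]
toy_car 0.81 [ 0.774 -0.158  0.026] [158.689 237.517]
screwdriver 0.88 [0.762 0.144 0.019] [288.473 231.134]
side [ 0.384 -0.69   0.627]
blue_tray 0.8 [ 0.513 -0.268  0.005] [256.276 318.837]
blue_tray 0.56 [ 0.642 -0.096  0.008] [288.123 243.588]
green_tray 0.56 [0.505 0.266 0.003] [202.323 173.129]
brass_knob 0.63 [0.417 0.056 0.026] [181.701 215.732]
brass_knob 0.28 [0.627 0.062 0.039] [261.756 195.333]
nickel_knob 0.84 [0.627 0.067 0.038] [261.151 194.739]
nickel_knob 0.84 [0.53  0.393 0.033] [202.224 143.332]
nickel_knob 0.78 [0.829 0.198 0.04 ] [312.053 158.008]
nickel_knob 0.63 [0.735 0.327 0.035] [268.969 143.71 ]
brass_deadbolt 0.61 [ 0.532 -0.021  0.029] [234.219 225.546]
brass_deadbolt 0.25 [ 0.513 -0.267  0.004] [256.13  318.456]
nickel_thumbturn 0.96 [ 0.641 -0.091  0.008] [286.883 242.176]
brass_hinge 0.67 [ 0.435 -0.074  0.006] [198.28  256.644]
paint_tin 0.7 [ 0.756 -0.033  0.051] [322.997 204.617]
paint_tin 0.26 [0.749 0.132 0.017] [295.087 180.301]
toy_car 0.88 [ 0.749 -0.18   0.027] [346.881 253.168]
screwdriver 0.51 [0.754 0.129 0.023] [297.049 178.955]
1.1 [[-0.92   0.391  0.   ]
 [ 0.391  0.92   0.   ]
 [-0.     0.    -1.   ]]
```

View pics/scene0.png

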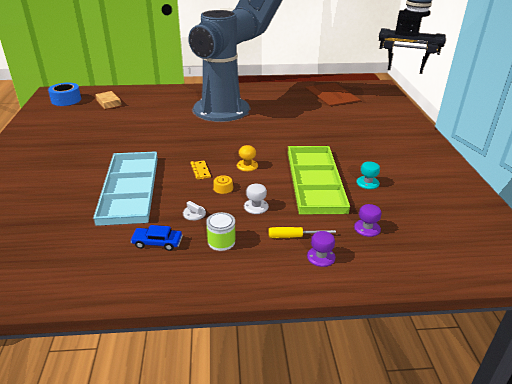

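View pics/side0.png

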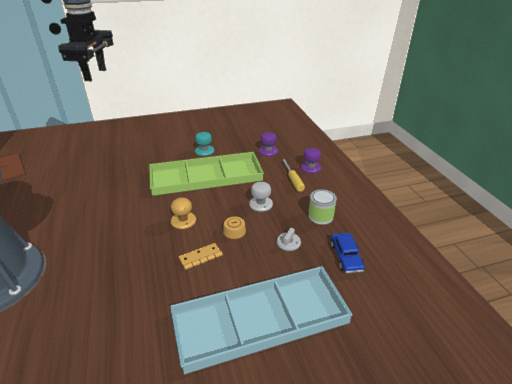

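The scene shows the nickel knob at about (257,197), the brass knob at (247,157), the deadbolt at (223,184), the hinge at (200,170) and the thumb-turn at (194,211). The blue tray is on the left (127,188) and the green one on the right (317,180); the purple and turquoise knobs at (369,175), (368,220) and (321,247) are decoys. The side view agrees, with the nickel knob at (261,195). The two cameras' positions differ by about 15–25 mm, so I'll check the calibration.

```bash
python3 - <<'E'
from h import *
np.set_printoptions(precision=3,suppress=True)
D={}
for c in ("scene","side"):
    d=D[c]=imaging.capture(c)
    print(c,'base',proj(d,[0,0,0]),'tip',proj(d,[.244,.575,.223]))
    for n,z in (("blue_tray",.025),("green_tray",.025),("brass_hinge",.008),("brass_deadbolt",.02),("nickel_thumbturn",.008),("brass_knob",.03),("nickel_knob",.03)):
        for r in finder.outline_of(c,n)[:3]:
            v,u=np.nonzero(r['pixels'])
            P=np.array([at_z(d,a,b,z)[:2] for a,b in zip(u,v)],np.float32)
            print(n,round(r['confidence'],2),len(u),u.min(),u.max(),v.min(),v.max(),cv2.minAreaRect(P))
d=save('wrist','wrist0');print(-np.array(d['R']).T@d['t'],np.array(d['R']))
E
```

```text
scene base [220.986 107.95 ] tip [404.818  69.218]
blue_tray 0.92 3658 94 156 152 224 ((0.5425572991371155, -0.259496808052063), (0.3546689450740814, 0.1358819156885147), 2.343413829803467)
green_tray 0.77 3268 288 349 145 213 ((0.5302400588989258, 0.25440317392349243), (0.136130690574646, 0.35209354758262634), 86.43692016601562)
green_tray 0.49 309 214 232 175 193 ((0.557809054851532, -0.00575922429561615), (0.049269918352365494, 0.08890426158905029), 87.64564514160156)
green_tray 0.45 910 131 182 225 250 ((0.7683369517326355, -0.1623930037021637), (0.1145419180393219, 0.08239637315273285), 78.06170654296875)
brass_hinge 0.83 225 192 209 162 178 ((0.4516594409942627, -0.069127157330513), (0.09555301070213318, 0.039029356092214584), 13.173535346984863)
brass_deadbolt 0.57 289 214 232 175 193 ((0.5501622557640076, -0.005624417215585709), (0.049470771104097366, 0.08950745314359665), 87.64564514160156)
nickel_thumbturn 0.54 304 183 204 201 219 ((0.6478621363639832, -0.0832233875989914), (0.0786750316619873, 0.05325247347354889), 0.5857378244400024)
nickel_thumbturn 0.27 3576 94 157 152 
[... 1427 characters left out ...]
935615837574005), 89.46125030517578)
brass_knob 0.58 593 171 195 198 228 ((0.4214172959327698, 0.06382537633180618), (0.12310341745615005, 0.05558951571583748), 85.96537780761719)
nickel_knob 0.82 364 259 277 132 155 ((0.735602855682373, 0.3415108919143677), (0.15446582436561584, 0.057142987847328186), 72.87427520751953)
nickel_knob 0.75 342 195 213 132 155 ((0.5375586748123169, 0.39955562353134155), (0.15553554892539978, 0.056337870657444), 78.63798522949219)
nickel_knob 0.61 530 249 272 182 210 ((0.6274843215942383, 0.07536622136831284), (0.1238502487540245, 0.05923531576991081), 73.39349365234375)
[0.181 0.601 0.385] [[ 0.392  0.92  -0.002]
 [ 0.89  -0.379  0.252]
 [ 0.232 -0.1   -0.968]]
```

View pics/wrist0.png

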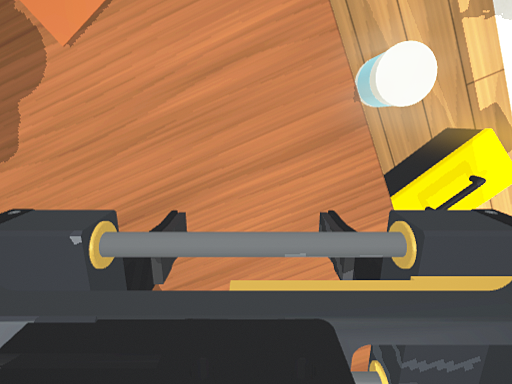

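The wrist camera sits behind the gripper, and its lower rows are hidden by it; here it shows only bare table. The fixed views agree once the walls are allowed for: the blue tray is at about (0.523,-0.263) and the green at (0.512,0.255). I'll move over the middle of the work for a wrist look.

```bash
cat >> h.py <<'E'
def go(x,y,z,a=None):
    "shift and turn in tool axes to a TCP target, a = world angle of the closing line"
    s=bot.read_state(); R=np.array(s['tcp_rot']); p=np.array(s['position'])
    a0=np.degrees(np.arctan2(R[1,1],R[0,1]))
    w=0 if a is None else -((a-a0+90)%180-90)
    print('t',round(s['time_s'],2),'tcp',p.round(4),'a',round(a0,2),'j6',round(s['joint_positions'][5],1),'op',round(s['opening']*87,1),'gf',round(s['grasp_force'],1),'F',np.round(s['force'],1))
    print('shift',(R.T@(np.array([x,y,z])-p)).round(4),'wz',round(w,2),'rows',np.ceil(max(np.linalg.norm(np.array([x,y,z])-p)/.0417,abs(w)/7.16)))
E
python3 -c "
from h import *
go(.65,0,.33,90)"
```

```text
t 1.95 tcp [0.2444 0.5752 0.2396] a 66.98 j6 -10.2 op 87.2 gf 0.0 F [ 0.6 -0.9  0.7]
shift [-0.5983 -0.3708 -0.0904] wz -23.02 rows 18.0
```

{"op": "play_rows", "data": {"motion": [[[-0.598,-0.371,-0.09,0,0,-23],[-0.598,-0.371,-0.09,0,0,-23],[-0.598,-0.371,-0.09,0,0,-23],[-0.598,-0.371,-0.09,0,0,-23],[-0.598,-0.371,-0.09,0,0,-23],[-0.598,-0.371,-0.09,0,0,-23],[-0.598,-0.371,-0.09,0,0,-23],[-0.598,-0.371,-0.09,0,0,-23]]]}}

```text
time_s: 2.62
position: [0.4323, 0.3082, 0.2816]
tcp_rot: [[-1.0, 0.0, 0.0], [0.0, 1.0, 0.0], [-0.0, 0.0, -1.0]]
force: [0.4, 1.0, -1.3]
opening: 0.999
grasp_force: 0.0
```

```bash
python3 -c "
from h import *
go(.65,0,.33,90)"
```

```text
t 2.62 tcp [0.4323 0.3082 0.2816] a 89.99 j6 -66.6 op 86.9 gf 0.0 F [ 0.4  1.  -1.3]
shift [-0.2178 -0.3081 -0.0484] wz -0.01 rows 10.0
```

{"op": "play_rows", "data": {"motion": [[[-0.218,-0.308,-0.048,0,0,0],[-0.218,-0.308,-0.048,0,0,0],[-0.218,-0.308,-0.048,0,0,0],[-0.218,-0.308,-0.048,0,0,0],[-0.218,-0.308,-0.048,0,0,0],[-0.218,-0.308,-0.048,0,0,0],[-0.218,-0.308,-0.048,0,0,0],[-0.218,-0.308,-0.048,0,0,0]]]}}

```text
time_s: 3.28
position: [0.6232, 0.038, 0.3236]
tcp_rot: [[-1.0, 0.001, 0.0], [0.001, 1.0, 0.0], [-0.0, 0.0, -1.0]]
force: [1.5, -0.0, 0.4]
opening: 0.996
grasp_force: 0.0
```

```bash
cat > look.py <<'E'
from h import *
import sys
np.set_printoptions(precision=3,suppress=True)
d=save('wrist',sys.argv[1]);print(-np.array(d['R']).T@d['t'],d['camera_matrix'][0][0])
for n,z in (("blue_tray",.025),("green_tray",.025),("brass_hinge",.008),("brass_deadbolt",.026),("nickel_thumbturn",.008),("brass_knob",.046),("nickel_knob",.046)):
    for r in finder.recognise('wrist',n)[:3]: print(n,round(r['confidence'],2),np.array(r['at']))
    for r in finder.outline_of('wrist',n)[:3]:
        v,u=np.nonzero(r['pixels'])
        P=np.array([at_z(d,a,b,z)[:2] for a,b in zip(u,v)],np.float32)
        m=cv2.minAreaRect(P)
        print('  ol',round(r['confidence'],2),u.min(),u.max(),v.min(),v.max(),np.array(m[0]),np.array(m[1]),round(m[2],1))
E
python3 look.py wrist1; python3 -c "
from h import *
go(.65,0,.33,90)"
```

```text
[0.554 0.037 0.469] 265.0587694750767
blue_tray 0.95 [ 0.517 -0.27   0.006]
blue_tray 0.3 [ 0.535 -0.002  0.027]
  ol 0.93 0 125 0 194 [ 0.534 -0.258] [0.297 0.145] 1.3
green_tray 0.89 [0.511 0.263 0.003]
green_tray 0.55 [ 0.737 -0.174  0.025]
  ol 0.64 334 451 0 190 [0.529 0.251] [0.137 0.289] 86.9
brass_hinge 0.91 [ 0.439 -0.068  0.007]
brass_hinge 0.47 [ 0.642 -0.08   0.01 ]
  ol 0.7 164 203 9 74 [ 0.439 -0.072] [0.09  0.042] 11.7
brass_deadbolt 0.58 [ 0.534 -0.001  0.027]
  ol 0.86 209 242 88 122 [ 0.535 -0.007] [0.053 0.052] 89.4
nickel_thumbturn 0.94 [ 0.641 -0.079  0.009]
  ol 0.56 170 200 156 187 [ 0.646 -0.083] [0.054 0.055] 43.0
brass_knob 0.67 [0.427 0.068 0.061]
  ol 0.94 253 292 0 51 [0.428 0.065] [0.056 0.065] 89.9
nickel_knob 0.89 [0.538 0.397 0.046]
nickel_knob 0.75 [0.623 0.078 0.057]
nickel_knob 0.66 [0.833 0.189 0.008]
  ol 0.96 450 511 87 125 [0.538 0.385] [0.094 0.055] 89.9
  ol 0.71 324 336 257 278 [0.815 0.173] [0.047 0.016] 20.4
  ol 0.69 405 428 202 208 [0.696 0.312] [0.039 0.011] 89.9
t 4.03 tcp [0.6222 0.0404 0.3232] a 90.02 j6 -96.6 op 86.9 gf 0.0 F [-0.1 -0.3  0.2]
shift [-0.0278 -0.0404 -0.0068] wz 0.02 rows 2.0
```

View pics/wrist1.png

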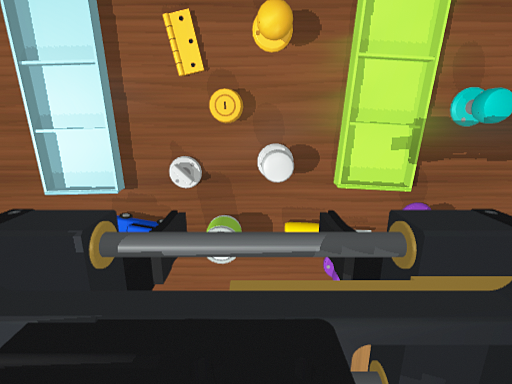

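The wrist picture is clear: brass knob (273,25), hinge (183,42), deadbolt (225,105), thumb-turn (185,171) with its turn-piece on a diagonal, and nickel knob (276,162). The blue tray's dividers run (22,63)-(97,62) and (34,130)-(108,126); the green tray's run (357,57)-(438,66) and (346,122)-(424,132).

```bash
python3 - <<'E'
from h import *
np.set_printoptions(precision=3,suppress=True)
# camera now vs picture: same place within 1 mm
d=imaging.capture('wrist')
for n,ps in dict(blue=[(22,63),(97,62),(34,130),(108,126),(44,193),(124,191)],green=[(357,57),(438,66),(346,122),(424,132),(335,186),(412,190)],turn=[(178,163),(197,182)]).items():
    for p in ps: print(n,p,at_z(d,*p,.025)[:2])
# triangulate outline centroids, three views
D={'wrist':d,'scene':imaging.capture('scene'),'side':imaging.capture('side')}
exp=dict(brass_knob=(.427,.066),nickel_knob=(.628,.076),brass_deadbolt=(.535,-.007),nickel_thumbturn=(.645,-.083),brass_hinge=(.439,-.072),blue_tray=(.522,-.265),green_tray=(.512,.255))
for n,e in exp.items():
    A=np.zeros((3,3));b=np.zeros(3);k=[]
    for c,dd in D.items():
        rs=[r for r in finder.recognise(c,n) if np.hypot(*(np.array(r['at'])[:2]-e))<.035]
        if not rs: continue
        u,v=proj(dd,rs[0]['at']);o,r=ray(dd,u,v);r/=np.linalg.norm(r);M=np.eye(3)-np.outer(r,r);A+=M;b+=M@o;k.append(c)
    print(n,k,np.linalg.solve(A,b) if len(k)>1 else '')
go(.427,.066,.12,90)
E
```

```text
blue (22, 63) [ 0.471 -0.317]
blue (97, 62) [ 0.47  -0.201]
blue (34, 130) [ 0.572 -0.319]
blue (108, 126) [ 0.566 -0.197]
blue (44, 193) [ 0.68  -0.324]
blue (124, 191) [ 0.676 -0.185]
green (357, 57) [0.463 0.199]
green (438, 66) [0.476 0.325]
green (346, 122) [0.56 0.19]
green (424, 132) [0.576 0.32 ]
green (335, 186) [0.667 0.181]
green (412, 190) [0.674 0.315]
turn (178, 163) [ 0.627 -0.087]
turn (197, 182) [ 0.66  -0.057]
brass_knob ['wrist', 'scene', 'side'] [0.414 0.068 0.018]
nickel_knob ['wrist', 'scene', 'side'] [0.63  0.079 0.03 ]
brass_deadbolt ['wrist', 'scene', 'side'] [ 0.535 -0.004  0.013]
nickel_thumbturn ['scene', 'side'] [ 0.648 -0.084 -0.   ]
brass_hinge ['wrist', 'scene', 'side'] [ 0.437 -0.071  0.   ]
blue_tray ['wrist', 'scene', 'side'] [ 0.514 -0.27  -0.002]
green_tray ['wrist', 'scene', 'side'] [ 0.51   0.267 -0.003]
t 5.23 tcp [0.622 0.04  0.323] a 89.98 j6 -96.6 op 87.1 gf 0.0 F [ 0.6 -0.6  0.1]
shift [0.195 0.026 0.203] wz -0.02 rows 7.0
```

{"op": "play_rows", "data": {"motion": [[[0.12,0.026,0.06,0,0,0],[0.12,0.026,0.06,0,0,0],[0.12,0.026,0.06,0,0,0],[0.12,0.026,0.06,0,0,0],[0.12,0.026,0.06,0,0,0]]]}}

```text
time_s: 5.65
position: [0.4969, 0.0671, 0.2612]
tcp_rot: [[-1.0, -0.001, -0.008], [-0.001, 1.0, 0.001], [0.008, 0.001, -1.0]]
force: [-0.4, 0.7, 0.3]
opening: 1.004
grasp_force: 0.0
```

```bash
python3 - <<'E'
from h import *
np.set_printoptions(precision=3,suppress=True)
d=save('wrist','wrist2');print(-np.array(d['R']).T@d['t'])
for n,z in (("brass_knob",.046),("brass_knob",.008),("brass_deadbolt",.026),("brass_hinge",.008),("nickel_knob",.046),("blue_tray",.025),("green_tray",.025)):
    for r in finder.outline_of('wrist',n)[:1]:
        v,u=np.nonzero(r['pixels'])
        P=np.array([at_z(d,a,b,z)[:2] for a,b in zip(u,v)],np.float32)
        m=cv2.minAreaRect(P);print(n,z,round(r['confidence'],2),u.min(),u.max(),v.min(),v.max(),np.array(m[0]),np.array(m[1]),round(m[2],1))
E
```

```text
[0.429 0.066 0.407]
brass_deadbolt 0.026 0.79 186 222 172 208 [ 0.529 -0.005] [0.05  0.058] 44.0
brass_hinge 0.008 0.83 137 180 94 159 [ 0.439 -0.071] [0.09  0.044] 11.8
nickel_knob 0.046 0.76 445 511 171 212 [0.526 0.386] [0.101 0.054] 84.3
blue_tray 0.025 0.98 0 87 65 212 [ 0.461 -0.254] [0.205 0.135] 1.2
green_tray 0.025 0.8 323 448 59 273 [0.512 0.251] [0.138 0.321] 86.9
```

View pics/wrist2.png

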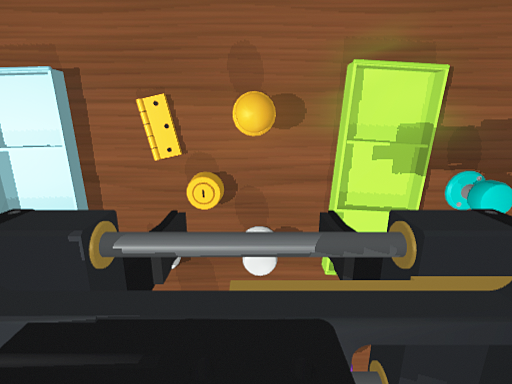

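The brass knob is seen almost from straight above, its centre at (254,113). The hinge is at (159,127) with its barrel on the left (-y), and the deadbolt is at (205,191).

```bash
python3 - <<'E'
from h import *
d=imaging.capture('wrist')
for p,z in (((254,113),.05),((345,143),.025),((427,149),.025),((352,63),.025),((448,66),.025),((0,148),.025),((64,146),.025)): print(p,at_z(d,*p,z).round(4))
go(.427,.066,.11,90)
E
```

```text
(254, 113) [0.429  0.0659 0.05  ]
(345, 143) [0.4703 0.1964 0.025 ]
(427, 149) [0.479  0.3152 0.025 ]
(352, 63) [0.3647 0.1965 0.025 ]
(448, 66) [0.3687 0.3249 0.025 ]
(0, 148) [ 0.4767 -0.3004  0.025 ]
(64, 146) [ 0.474  -0.2074  0.025 ]
t 6.1 tcp [0.5034 0.0657 0.2634] a 89.96 j6 -95.2 op 87.0 gf 0.0 F [-1.2 -0.4  0.1]
shift [0.0766 0.0002 0.1533] wz -0.04 rows 5.0
```

{"op": "play_rows", "data": {"motion": [[[0.0745,0,0.12,0,0,0],[0.0745,0,0.12,0,0,0],[0.0745,0,0.12,0,0,0],[0.0745,0,0.13,0,0,0],[0.0745,0,0.16,0,0,0],[0.0745,0,0.19,0,0,0],[0.0745,0,0.219,0,0,0],[0.0745,0,0.219,0,0,0]]]}}

```text
time_s: 6.77
position: [0.4259, 0.066, 0.0397]
tcp_rot: [[-1.0, 0.001, -0.009], [0.001, 1.0, 0.001], [0.009, 0.001, -1.0]]
force: [-1.4, 0.2, 0.1]
opening: 1.006
grasp_force: 0.0
```

{"op": "play_rows", "data": {"motion": [[[0,0,0,0,0,0],[0,0,0,0,0,0],[0,0,0,0,0,0],[0,0,0,0,0,0],[0,0,0,0,0,0],[0,0,0,0,0,0]]], "fingers": 0.03}}

```text
time_s: 7.27
position: [0.4286, 0.0661, 0.0454]
tcp_rot: [[-1.0, 0.001, 0.003], [0.001, 1.0, -0.0], [-0.003, -0.0, -1.0]]
force: [-0.4, 3.0, 1.2]
opening: 0.631
grasp_force: 1.5
```

```bash
python3 -c "
from h import *
go(.419,-.263,.15,91)"
```

```text
t 7.27 tcp [0.4286 0.0661 0.0454] a 89.96 j6 -96.1 op 54.9 gf 1.5 F [-0.4  3.   1.2]
shift [ 0.0091 -0.3291 -0.1046] wz -1.04 rows 9.0
```

{"op": "play_rows", "data": {"motion": [[[0,0,0,0,0,0],[0,0,0,0,0,0],[0,0,0,0,0,0],[0,0,0,0,0,0],[0,0,-0.02,0,0,0],[0,0,-0.05,0,0,0],[0,0,-0.08,0,0,0],[0,0,-0.08,0,0,0]]]}}

```text
time_s: 7.93
position: [0.4303, 0.0659, 0.128]
tcp_rot: [[-1.0, -0.0, 0.009], [-0.0, 1.0, -0.001], [-0.009, -0.001, -1.0]]
force: [2.2, 0.6, -2.3]
opening: 0.564
grasp_force: 31.1
```

```bash
python3 -c "
from h import *
go(.419,-.263,.12,91)"
```

```text
t 7.93 tcp [0.4303 0.0659 0.128 ] a 90.01 j6 -96.1 op 49.0 gf 31.1 F [ 2.2  0.6 -2.3]
shift [ 0.0114 -0.3288  0.0082] wz -0.99 rows 8.0
```

{"op": "play_rows", "data": {"motion": [[[0.002,-0.03,0,0,0,0],[0.004,-0.07,0,0,0,0],[0.006,-0.11,0,0,0,0],[0.008,-0.151,0,0,0,-0.5],[0.01,-0.192,0,0,0,-1],[0.011,-0.233,0,0,0,-1],[0.011,-0.273,0,0,0,-1],[0.011,-0.308,0,0,0,-1]]]}}

```text
time_s: 8.6
position: [0.416, -0.2445, 0.1233]
tcp_rot: [[-1.0, -0.016, -0.001], [-0.016, 1.0, 0.0], [0.001, 0.0, -1.0]]
force: [0.6, -1.0, -2.5]
opening: 0.564
grasp_force: 31.1
```

```bash
python3 -c "
from h import *
d=save('wrist','w3')
go(.419,-.263,.049,91)"
```

```text
t 8.65 tcp [ 0.4188 -0.2526  0.1239] a 90.79 j6 -134.7 op 49.2 gf 31.0 F [ 1.5 -6.6 -1.4]
shift [ 0.0004 -0.0097  0.075 ] wz -0.21 rows 2.0
```

View pics/w3.png

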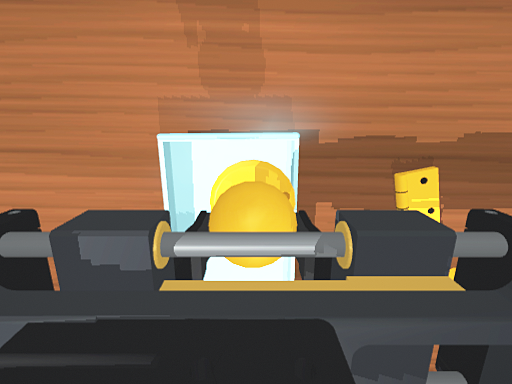

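The knob is held, and its rose hangs over bay 1. The tray's end wall runs (158,134)-(299,134). I'll use the settled pose for the final shift.

```bash
python3 -c "
from h import *
for i in range(3): d=imaging.capture('wrist')
for p in ((158,134),(299,134)): print(at_z(d,*p,.025).round(4))
cv2.imwrite('pics/w4.png',d['frame'][:,:,::-1])
go(.419,-.263,.049,91)"
```

```text
[ 0.3631 -0.3328  0.025 ]
[ 0.3616 -0.2056  0.025 ]
t 8.8 tcp [ 0.4159 -0.2425  0.1232] a 90.82 j6 -134.4 op 49.3 gf 31.2 F [ 0.8 -0.4 -3. ]
shift [-0.0029 -0.0207  0.0742] wz -0.18 rows 2.0
```

```bash
python3 -c "
from h import *
d=imaging.capture('wrist');f=d['frame'].astype(int)
m=(f[:,:,2]>f[:,:,0]+8)|(f.min(2)>225)
for r in range(128,150,3):
    u=np.nonzero(m[r,100:380])[0]+100
    if len(u)>20: print(r,u.min(),u.max(),at_z(d,u.min(),r,.025).round(3)[:2],at_z(d,u.max(),r,.025).round(3)[:2])
go(.419,-.263,.049,91)"
```

```text
134 156 296 [ 0.362 -0.332] [ 0.36  -0.205]
137 154 296 [ 0.365 -0.334] [ 0.363 -0.205]
140 155 296 [ 0.367 -0.333] [ 0.366 -0.205]
143 155 296 [ 0.37  -0.333] [ 0.368 -0.205]
146 156 296 [ 0.373 -0.332] [ 0.371 -0.205]
149 156 295 [ 0.376 -0.333] [ 0.374 -0.206]
t 8.85 tcp [ 0.4155 -0.2409  0.1232] a 90.93 j6 -134.4 op 49.2 gf 31.2 F [-0.9  0.4 -2.3]
shift [-0.0033 -0.0223  0.0741] wz -0.07 rows 2.0
```

{"op": "play_rows", "data": {"motion": [[[0,-0.015,0,0,0,0],[0,-0.026,0.01,0,0,0],[0,-0.026,0.03,0,0,0],[0,-0.026,0.05,0,0,0],[0,-0.026,0.065,0,0,0],[0,-0.026,0.072,0,0,0],[0,-0.026,0.076,0,0,0],[0,-0.026,0.076,0,0,0]]]}}

```text
time_s: 9.52
position: [0.4168, -0.2673, 0.0488]
tcp_rot: [[-1.0, -0.019, -0.001], [-0.019, 1.0, 0.001], [0.001, 0.001, -1.0]]
force: [-2.5, 1.6, 4.1]
opening: 0.565
grasp_force: 30.1
```

{"op": "play_rows", "data": {"motion": [[[0,0,0,0,0,0]]]}}

```text
time_s: 9.6
position: [0.4168, -0.2673, 0.0488]
tcp_rot: [[-1.0, -0.019, -0.001], [-0.019, 1.0, 0.001], [0.001, 0.001, -1.0]]
force: [-1.2, 1.1, 3.3]
opening: 0.568
grasp_force: 30.1
```

{"op": "play_rows", "data": {"motion": [[[0,0,0,0,0,0],[0,0,0,0,0,0],[0,0,0,0,0,0],[0,0,0,0,0,0],[0,0,0,0,0,0],[0,0,-0.03,0,0,0],[0,0,-0.07,0,0,0],[0,0,-0.09,0,0,0]]], "fingers": 0.08}}

```text
time_s: 10.27
position: [0.4181, -0.2688, 0.1406]
tcp_rot: [[-1.0, -0.017, 0.002], [-0.017, 1.0, -0.002], [-0.002, -0.002, -1.0]]
force: [0.1, -0.5, -0.3]
opening: 0.913
grasp_force: 0.0
```

```bash
python3 -c "
from h import *
go(.59,-.006,.20,90)"
```

```text
t 10.27 tcp [ 0.4181 -0.2688  0.1406] a 90.98 j6 -136.6 op 79.4 gf 0.0 F [ 0.1 -0.5 -0.3]
shift [-0.1765  0.2597 -0.0596] wz 0.98 rows 8.0
```

{"op": "play_rows", "data": {"motion": [[[-0.176,0.26,-0.06,0,0,1],[-0.176,0.26,-0.06,0,0,1],[-0.176,0.26,-0.06,0,0,1],[-0.176,0.26,-0.06,0,0,1],[-0.176,0.26,-0.06,0,0,1],[-0.176,0.26,-0.06,0,0,1],[-0.176,0.26,-0.06,0,0,1],[-0.176,0.26,-0.06,0,0,1]]]}}

```text
time_s: 10.93
position: [0.5908, -0.0017, 0.199]
tcp_rot: [[-1.0, -0.002, 0.003], [-0.002, 1.0, 0.001], [-0.003, 0.001, -1.0]]
force: [0.5, -1.0, -0.1]
opening: 0.918
grasp_force: 0.0
```

```bash
cat > loc.py <<'E'
from h import *
import sys
np.set_printoptions(precision=4,suppress=True)
n,z=sys.argv[1],float(sys.argv[2])
for i in range(3): d=save('wrist',sys.argv[3])
for r in finder.recognise('wrist',n)[:2]: print(round(r['confidence'],2),np.array(r['at']))
for r in finder.outline_of('wrist',n)[:2]:
    v,u=np.nonzero(r['pixels'])
    P=np.array([at_z(d,a,b,z)[:2] for a,b in zip(u,v)],np.float32)
    m=cv2.minAreaRect(P);print('ol',round(r['confidence'],2),u.min(),u.max(),v.min(),v.max(),np.array(m[0]),np.array(m[1]),round(m[2],1),P.mean(0))
go(*map(float,sys.argv[4:]))
E
python3 loc.py brass_deadbolt .024 w5 .533 -.006 .02 90
```

```text
0.56 [ 0.5315 -0.002   0.0273]
ol 0.87 227 270 103 148 [ 0.5329 -0.0079] [0.0516 0.0508] 0.2 [ 0.533  -0.0077]
ol 0.71 287 342 174 229 [0.627  0.0748] [0.0748 0.0602] 31.1 [0.6229 0.0735]
t 11.18 tcp [ 0.588  -0.0051  0.1976] a 90.01 j6 -101.4 op 80.0 gf 0.0 F [ 0.8 -0.7 -0.2]
shift [ 0.0547 -0.0008  0.1777] wz 0.01 rows 5.0
```

{"op": "play_rows", "data": {"motion": [[[0.03,-0.002,0.03,0,0,0],[0.055,-0.0025,0.06,0,0,0],[0.055,-0.0025,0.1,0,0,0],[0.055,-0.0025,0.13,0,0,0],[0.055,-0.0025,0.155,0,0,0],[0.055,-0.0025,0.17,0,0,0],[0.055,-0.0025,0.177,0,0,0],[0.055,-0.0025,0.177,0,0,0]]]}}

```text
time_s: 11.85
position: [0.532, -0.0085, 0.0195]
tcp_rot: [[-1.0, 0.003, -0.004], [0.003, 1.0, 0.001], [0.004, 0.001, -1.0]]
force: [0.2, 0.1, 0.0]
opening: 0.92
grasp_force: 0.0
```

{"op": "play_rows", "data": {"motion": [[[0,0,0,0,0,0],[0,0,0,0,0,0],[0,0,0,0,0,0],[0,0,0,0,0,0],[0,0,0,0,0,0],[0,0,0,0,0,0],[0,0,0,0,0,0],[0,0,0,0,0,0]]], "fingers": 0.03}}

```text
time_s: 12.52
position: [0.5343, -0.0072, 0.022]
tcp_rot: [[-1.0, 0.0, 0.001], [0.0, 1.0, 0.0], [-0.001, 0.0, -1.0]]
force: [0.2, 0.9, 6.2]
opening: 0.612
grasp_force: 30.2
```

```bash
python3 -c "
from h import *
go(.52,-.265,.1,91)"
```

```text
t 12.52 tcp [ 0.5343 -0.0072  0.022 ] a 89.98 j6 -102.8 op 53.2 gf 30.2 F [0.2 0.9 6.2]
shift [ 0.014  -0.2578 -0.078 ] wz -1.02 rows 7.0
```

{"op": "play_rows", "data": {"motion": [[[0,0,-0.015,0,0,0],[0,0,-0.035,0,0,0],[0,0,-0.055,0,0,0],[0.002,-0.02,-0.07,0,0,0],[0.004,-0.05,-0.07,0,0,0],[0.006,-0.085,-0.07,0,0,-0.5],[0.009,-0.12,-0.07,0,0,-1],[0.012,-0.155,-0.07,0,0,-1]]]}}

```text
time_s: 13.18
position: [0.521, -0.1635, 0.0909]
tcp_rot: [[-1.0, -0.019, -0.001], [-0.019, 1.0, 0.0], [0.001, 0.0, -1.0]]
force: [0.1, 0.2, -3.5]
opening: 0.614
grasp_force: 29.8
```

{"op": "play_rows", "data": {"motion": [[[0.001,-0.035,0,0,0,0],[0.002,-0.065,0,0,0,0],[0.002,-0.09,0,0,0,0],[0.002,-0.101,0,0,0,0],[0.002,-0.101,0,0,0,0],[0.002,-0.101,0,0,0,0]]]}}

```text
time_s: 13.68
position: [0.5206, -0.2626, 0.0905]
tcp_rot: [[-1.0, -0.016, -0.002], [-0.016, 1.0, 0.002], [0.002, 0.002, -1.0]]
force: [-0.6, -0.7, -3.2]
opening: 0.611
grasp_force: 29.8
```

```bash
python3 -c "
from h import *
save('scene','s1')
go(.52,-.265,.026,91)"
```

```text
t 13.73 tcp [ 0.5204 -0.2615  0.0905] a 91.0 j6 -128.7 op 53.6 gf 29.8 F [-0.   0.7 -3. ]
shift [ 0.0003 -0.0036  0.0645] wz -0.0 rows 2.0
```

View pics/s1.png

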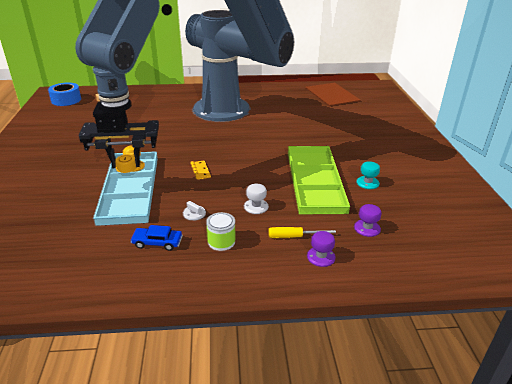

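The deadbolt is held above the blue tray at (125,160) with the brass knob behind it. Now I'll set it down in the middle bay.

{"op": "play_rows", "data": {"motion": [[[0,-0.0035,0.012,0,0,0],[0,-0.0035,0.03,0,0,0],[0,-0.0035,0.047,0,0,0],[0,-0.0035,0.057,0,0,0],[0,-0.0035,0.063,0,0,0],[0,-0.0035,0.066,0,0,0],[0,-0.0035,0.066,0,0,0],[0,-0.0035,0.066,0,0,0]]]}}

```text
time_s: 14.4
position: [0.5205, -0.2649, 0.0261]
tcp_rot: [[-1.0, -0.018, -0.003], [-0.018, 1.0, 0.003], [0.003, 0.003, -1.0]]
force: [-3.1, 2.9, 4.9]
opening: 0.612
grasp_force: 30.1
```

{"op": "play_rows", "data": {"motion": [[[0,0,0,0,0,0],[0,0,0,0,0,0],[0,0,0,0,0,0],[0,0,0,0,0,0],[0,0,-0.02,0,0,0],[0,0,-0.05,0,0,0],[0,0,-0.09,0,0,0],[0,0,-0.12,0,0,0]]], "fingers": 0.068}}

```text
time_s: 15.07
position: [0.5221, -0.2676, 0.1472]
tcp_rot: [[-1.0, -0.017, 0.001], [-0.017, 1.0, -0.001], [-0.001, -0.001, -1.0]]
force: [1.2, -0.6, -0.1]
opening: 0.783
grasp_force: 0.0
```

```bash
python3 -c "
from h import *
go(.50,-.07,.20,101.8)"
```

```text
t 15.07 tcp [ 0.5221 -0.2676  0.1472] a 90.98 j6 -129.0 op 68.1 gf 0.0 F [ 1.2 -0.6 -0.1]
shift [ 0.0187  0.1979 -0.0531] wz -10.82 rows 5.0
```

{"op": "play_rows", "data": {"motion": [[[0.019,0.198,-0.053,0,0,-10.8],[0.019,0.198,-0.053,0,0,-10.8],[0.019,0.198,-0.053,0,0,-10.8],[0.019,0.198,-0.053,0,0,-10.8],[0.019,0.198,-0.053,0,0,-10.8],[0.019,0.198,-0.053,0,0,-10.8],[0.019,0.198,-0.053,0,0,-10.8]]]}}

```text
time_s: 15.65
position: [0.4993, -0.0677, 0.199]
tcp_rot: [[-0.978, -0.208, 0.002], [-0.208, 0.978, -0.001], [-0.002, -0.001, -1.0]]
force: [0.4, 0.4, -0.3]
opening: 0.783
grasp_force: 0.0
```

```bash
python3 loc.py brass_hinge .009 w6 .439 -.071 .019 101.8
```

```text
0.7 [ 0.4377 -0.0714  0.0074]
ol 0.74 245 279 88 161 [ 0.4393 -0.0726] [0.0874 0.0415] 11.8 [ 0.4378 -0.0725]
t 15.9 tcp [ 0.4994 -0.0708  0.1977] a 101.67 j6 -122.4 op 68.0 gf 0.0 F [-0.7  0.1  1.2]
shift [0.0592 0.012  0.1787] wz -0.13 rows 5.0
```

View pics/w6.png

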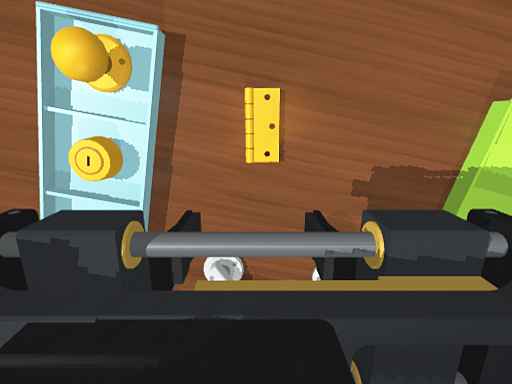

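The hinge lies straight in the tool frame at (262,125), and the knob and deadbolt stand in their bays. Grasping the hinge.

{"op": "play_rows", "data": {"motion": [[[0.03,0.006,0.035,0,0,0],[0.059,0.0105,0.07,0,0,0],[0.059,0.0105,0.11,0,0,0],[0.059,0.0105,0.135,0,0,0],[0.059,0.0105,0.155,0,0,0],[0.059,0.0105,0.166,0,0,0],[0.059,0.0105,0.173,0,0,0],[0.059,0.0105,0.1775,0,0,0]]]}}

```text
time_s: 16.57
position: [0.4392, -0.072, 0.0194]
tcp_rot: [[-0.979, -0.202, -0.001], [-0.202, 0.979, 0.0], [0.001, 0.001, -1.0]]
force: [-0.2, -0.1, 0.0]
opening: 0.779
grasp_force: 0.0
```

{"op": "play_rows", "data": {"motion": [[[0,0,0,0,0,0],[0,0,0,0,0,0],[0,0,0,0,0,0],[0,0,0,0,0,0],[0,0,0,0,0,0],[0,0,0,0,0,0],[0,0,0,0,0,0],[0,0,0,0,0,0]]], "fingers": 0.02}}

```text
time_s: 17.23
position: [0.4396, -0.0712, 0.0213]
tcp_rot: [[-0.979, -0.204, 0.001], [-0.204, 0.979, -0.001], [-0.001, -0.001, -1.0]]
force: [-0.7, 0.4, 6.4]
opening: 0.467
grasp_force: 30.0
```

```bash
python3 -c "
from h import *
go(.624,-.263,.1,1.3)"
```

```text
t 17.23 tcp [ 0.4396 -0.0712  0.0213] a 101.79 j6 -125.4 op 40.6 gf 30.0 F [-0.7  0.4  6.4]
shift [-0.1414 -0.2255 -0.0783] wz -79.51 rows 12.0
```

{"op": "play_rows", "data": {"motion": [[[0,0,-0.015,0,0,0],[0,0,-0.04,0,0,0],[0,0,-0.065,0,0,4],[-0.005,-0.01,-0.08,0,0,10],[-0.018,-0.03,-0.08,0,0,17],[-0.035,-0.055,-0.08,0,0,24],[-0.053,-0.085,-0.08,0,0,31],[-0.072,-0.115,-0.08,0,0,38]]]}}

```text
time_s: 17.9
position: [0.5333, -0.1693, 0.1008]
tcp_rot: [[-0.895, 0.447, -0.001], [0.447, 0.895, 0.001], [0.001, 0.0, -1.0]]
force: [0.6, 0.2, -1.2]
opening: 0.469
grasp_force: 30.0
```

```bash
python3 -c "
from h import *
go(.624,-.263,.1,1.3)"
```

```text
t 17.9 tcp [ 0.5333 -0.1693  0.1008] a 63.47 j6 -92.5 op 40.8 gf 30.0 F [ 0.6  0.2 -1.2]
shift [-0.123  -0.0433  0.0006] wz 62.17 rows 9.0
```

{"op": "play_rows", "data": {"motion": [[[-0.025,-0.01,0,0,0,7],[-0.05,-0.018,0,0,0,14],[-0.075,-0.027,0,0,0,21],[-0.098,-0.035,0,0,0,28],[-0.113,-0.04,0,0,0,35],[-0.12,-0.043,0,0,0,42],[-0.123,-0.043,0,0,0,49],[-0.123,-0.043,0,0,0,56]]]}}

```text
time_s: 18.57
position: [0.6246, -0.2625, 0.0998]
tcp_rot: [[-0.129, 0.992, -0.001], [0.992, 0.129, 0.0], [0.0, -0.001, -1.0]]
force: [-0.4, 0.6, -1.0]
opening: 0.469
grasp_force: 30.0
```

{"op": "play_rows", "data": {"motion": [[[0,0,0,0,0,6],[0,0,0,0,0,6],[0,0,0,0,0,6]]]}}

```text
time_s: 18.82
position: [0.6239, -0.2615, 0.1]
tcp_rot: [[-0.034, 0.999, -0.001], [0.999, 0.034, 0.001], [0.001, -0.001, -1.0]]
force: [-0.4, 0.3, -2.0]
opening: 0.474
grasp_force: 30.0
```

```bash
python3 - <<'E'
from h import *
d=save('wrist','w7');f=d['frame'].astype(int)
go(.624,-.263,.025,1.3)
E
```

```text
t 18.87 tcp [ 0.624  -0.2616  0.1001] a 1.93 j6 -34.1 op 41.4 gf 30.0 F [ 0.2 -0.  -1.9]
shift [-0.0015  0.      0.0751] wz 0.63 rows 2.0
```

View pics/w7.png

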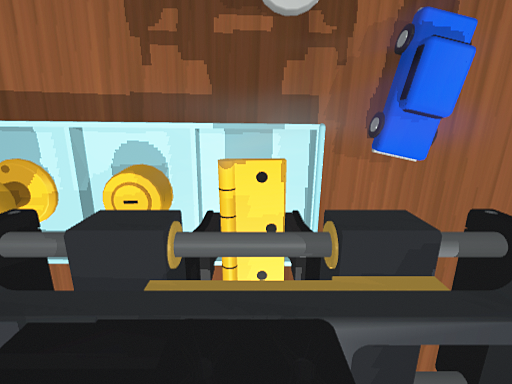

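The hinge is held lengthwise over bay 3: the bay spans columns 203–317 and the +y rim is at row 122. The toy car is well clear. I'll check the tray edges in numbers.

```bash
python3 - <<'E'
from h import *
d=imaging.capture('wrist')
for p in ((192,129),(201,129),(318,126),(325,124),(70,127),(80,127),(260,122)): print(p,at_z(d,*p,.025).round(4))
for p in ((219,160),(286,158)): print(p,at_z(d,*p,.09).round(4))
go(.624,-.263,.025,1.3)
E
```

```text
(192, 129) [ 0.5726 -0.205   0.025 ]
(201, 129) [ 0.5799 -0.2048  0.025 ]
(318, 126) [ 0.6747 -0.1993  0.025 ]
(325, 124) [ 0.6802 -0.1975  0.025 ]
(70, 127) [ 0.4737 -0.2067  0.025 ]
(80, 127) [ 0.4818 -0.2065  0.025 ]
(260, 122) [ 0.6276 -0.1977  0.025 ]
(219, 160) [ 0.6025 -0.2193  0.09  ]
(286, 158) [ 0.6419 -0.2168  0.09  ]
t 18.92 tcp [ 0.6242 -0.2616  0.1003] a 1.91 j6 -34.1 op 41.0 gf 30.0 F [ 0.3 -0.6 -0.9]
shift [-0.0014 -0.0001  0.0753] wz 0.61 rows 2.0
```

{"op": "play_rows", "data": {"motion": [[[0,0.003,0.015,0,0,0.6],[0,0.004,0.035,0,0,0.6],[0,0.004,0.053,0,0,0.6],[0,0.004,0.065,0,0,0.6],[0,0.004,0.072,0,0,0.6],[0,0.004,0.0757,0,0,0.6],[0,0.004,0.0757,0,0,0.6],[0,0.004,0.0757,0,0,0.6]]]}}

```text
time_s: 19.58
position: [0.629, -0.262, 0.0252]
tcp_rot: [[-0.021, 1.0, 0.001], [1.0, 0.021, -0.001], [-0.001, 0.001, -1.0]]
force: [-0.2, -0.1, -2.1]
opening: 0.472
grasp_force: 31.4
```

{"op": "play_rows", "data": {"motion": [[[0,0,0,0,0,0],[0,0,0,0,0,0],[0,0,0,0,0,0],[0,0,0,0,0,0],[0,0,-0.02,0,0,0],[0,0,-0.05,0,0,0],[0,0,-0.09,0,0,0],[0,0,-0.12,0,0,0]]], "fingers": 0.055}}

```text
time_s: 20.25
position: [0.629, -0.2621, 0.1472]
tcp_rot: [[-0.021, 1.0, 0.001], [1.0, 0.021, -0.001], [-0.001, 0.001, -1.0]]
force: [0.7, -1.1, 0.5]
opening: 0.631
grasp_force: 0.0
```

```bash
python3 -c "
from h import *
go(.69,.0755,.22,90)"
```

```text
t 20.25 tcp [ 0.629  -0.2621  0.1472] a 1.18 j6 -33.2 op 54.9 gf 0.0 F [ 0.7 -1.1  0.5]
shift [ 0.3362  0.068  -0.073 ] wz -88.82 rows 13.0
```

{"op": "play_rows", "data": {"motion": [[[0.267,-0.006,-0.073,0,0,0],[0.267,-0.006,-0.073,0,0,0],[0.267,-0.006,-0.073,0,0,0],[0.267,-0.006,-0.073,0,0,0],[0.267,-0.006,-0.073,0,0,0],[0.267,-0.006,-0.073,0,0,0],[0.267,-0.006,-0.073,0,0,0],[0.267,-0.006,-0.073,0,0,0]]], "fingers": 0.085}}

```text
time_s: 20.92
position: [0.617, 0.0107, 0.2202]
tcp_rot: [[-0.026, 1.0, 0.003], [1.0, 0.026, 0.002], [0.002, 0.003, -1.0]]
force: [0.1, 0.1, -0.1]
opening: 0.973
grasp_force: 0.0
```

```bash
python3 loc.py nickel_knob .05 w8 .628 .0755 .044 0; python3 -c "
from h import *
save('scene','s2')"
```

```text
0.91 [0.8204 0.1936 0.0103]
0.63 [0.6262 0.0809 0.0563]
ol 0.77 239 287 89 139 [0.6275 0.0765] [0.0548 0.055 ] 1.3 [0.6271 0.0764]
ol 0.58 409 485 0 35 [0.8143 0.1787] [0.0786 0.0325] 1.3 [0.8085 0.1823]
t 21.17 tcp [0.617  0.0036 0.2175] a 1.09 j6 -11.1 op 85.0 gf 0.0 F [0.3 0.7 0.5]
shift [0.0717 0.0125 0.1734] wz 1.09 rows 5.0
```

View pics/w8.png

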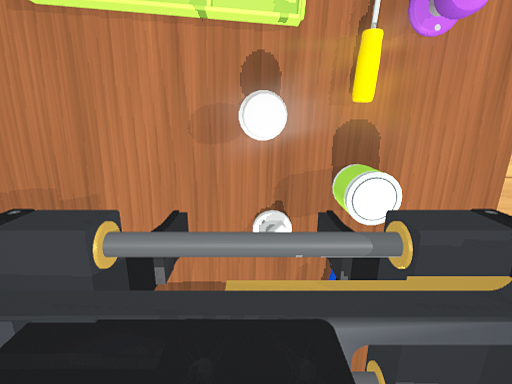

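The nickel knob shows at (263,115), so (0.6275,0.0765); nothing else is near the finger line. Descending.

{"op": "play_rows", "data": {"motion": [[[0.038,0.006,0.02,0,0,0],[0.073,0.012,0.04,0,0,0],[0.073,0.012,0.07,0,0,0],[0.073,0.012,0.105,0,0,0],[0.073,0.012,0.135,0,0,0],[0.073,0.012,0.155,0,0,0],[0.073,0.012,0.167,0,0,0],[0.073,0.012,0.173,0,0,0]]]}}

```text
time_s: 21.88
position: [0.6265, 0.077, 0.0424]
tcp_rot: [[-0.019, 1.0, -0.004], [1.0, 0.019, 0.0], [0.0, -0.004, -1.0]]
force: [0.4, -0.3, -0.7]
opening: 0.977
grasp_force: 0.0
```

{"op": "play_rows", "data": {"motion": [[[0,0,0,0,0,0],[0,0,0,0,0,0],[0,0,0,0,0,0],[0,0,0,0,0,0],[0,0,0,0,0,0],[0,0,0,0,0,0],[0,0,0,0,0,0],[0,0,0,0,0,0]]], "fingers": 0.03}}

```text
time_s: 22.55
position: [0.6286, 0.0783, 0.046]
tcp_rot: [[-0.021, 1.0, 0.003], [1.0, 0.021, -0.0], [-0.0, 0.003, -1.0]]
force: [0.4, 0.1, 5.1]
opening: 0.582
grasp_force: 30.0
```

```bash
python3 -c "
from h import *
go(.519,.256,.124,-3.5)"
```

```text
t 22.55 tcp [0.6286 0.0783 0.046 ] a 1.19 j6 -4.2 op 50.6 gf 30.0 F [0.4 0.1 5.1]
shift [ 0.18   -0.1057 -0.0783] wz 4.69 rows 6.0
```

{"op": "play_rows", "data": {"motion": [[[0,0,-0.015,0,0,0],[0,0,-0.035,0,0,0],[0,0,-0.06,0,0,0],[0.008,-0.009,-0.08,0,0,0],[0.025,-0.028,-0.08,0,0,1],[0.048,-0.053,-0.08,0,0,2],[0.073,-0.081,-0.08,0,0,3],[0.098,-0.108,-0.08,0,0,4]]]}}

```text
time_s: 23.22
position: [0.5151, 0.1744, 0.1242]
tcp_rot: [[0.051, 0.999, -0.003], [0.999, -0.051, -0.0], [-0.0, -0.003, -1.0]]
force: [-0.6, 0.8, -2.9]
opening: 0.583
grasp_force: 30.0
```

{"op": "play_rows", "data": {"motion": [[[0.027,-0.024,0,0,0,0.5],[0.052,-0.048,0,0,0,0.5],[0.073,-0.069,0,0,0,0.5],[0.088,-0.084,0,0,0,0.5],[0.096,-0.092,0,0,0,0.5],[0.098,-0.094,0,0,0,0.5],[0.098,-0.094,0,0,0,0.5],[0.098,-0.094,0,0,0,0.5]]]}}

```text
time_s: 23.88
position: [0.4296, 0.276, 0.1249]
tcp_rot: [[0.058, 0.998, 0.001], [0.998, -0.058, -0.0], [-0.0, 0.001, -1.0]]
force: [1.0, 0.5, -3.8]
opening: 0.587
grasp_force: 30.0
```

```bash
python3 - <<'E'
from h import *
for i in range(2): imaging.capture('wrist')
d=save('wrist','w9')
np.savez('w9.npz',**{k:np.array(d[k]) for k in('camera_matrix','R','t')})
go(.417,.262,.049,-3.5)
E
```

```text
t 24.03 tcp [0.4297 0.2757 0.1249] a -3.42 j6 23.6 op 50.8 gf 30.0 F [ 0.9 -0.3 -3.6]
shift [-0.0144 -0.0119  0.0759] wz 0.08 rows 2.0
```

View pics/w9.png

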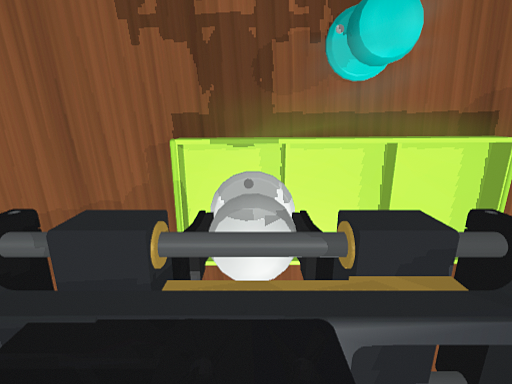

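The nickel knob hangs over green bay 1: the bay is columns 182–280, the +y rim is row 139, and the second divider is at column 388.

```bash
python3 - <<'E'
from h import *
d=np.load('w9.npz')
for p in ((171,140),(181,144),(279,143),(286,143),(385,143),(395,143),(225,139),(340,138)): print(p,at_z(d,*p,.025).round(4))
E
```

```text
(171, 140) [0.3584 0.3274 0.025 ]
(181, 144) [0.3671 0.3233 0.025 ]
(279, 143) [0.4567 0.3187 0.025 ]
(286, 143) [0.4631 0.3184 0.025 ]
(385, 143) [0.5536 0.3129 0.025 ]
(395, 143) [0.5628 0.3123 0.025 ]
(225, 139) [0.4077 0.3253 0.025 ]
(340, 138) [0.5124 0.3199 0.025 ]
```

{"op": "play_rows", "data": {"motion": [[[-0.008,-0.009,0,0,0,0],[-0.016,-0.018,0.01,0,0,0],[-0.016,-0.018,0.03,0,0,0],[-0.016,-0.018,0.05,0,0,0],[-0.016,-0.018,0.064,0,0,0],[-0.016,-0.018,0.072,0,0,0],[-0.016,-0.018,0.0763,0,0,0],[-0.016,-0.018,0.0763,0,0,0]]]}}

```text
time_s: 24.7
position: [0.4097, 0.2608, 0.0495]
tcp_rot: [[0.058, 0.998, -0.001], [0.998, -0.058, -0.001], [-0.001, -0.001, -1.0]]
force: [-1.5, -2.8, 2.4]
opening: 0.585
grasp_force: 30.0
```

{"op": "play_rows", "data": {"motion": [[[0,0,0,0,0,0],[0,0,0,0,0,0]]]}}

```text
time_s: 24.87
position: [0.4097, 0.2609, 0.0495]
tcp_rot: [[0.058, 0.998, -0.0], [0.998, -0.058, -0.001], [-0.001, -0.0, -1.0]]
force: [-1.6, -4.2, 6.1]
opening: 0.588
grasp_force: 30.0
```

{"op": "play_rows", "data": {"motion": [[[0,0,0,0,0,0],[0,0,0,0,0,0],[0,0,0,0,0,0],[0,0,0,0,0,0],[0,0,0,0,0,0],[0,0,-0.03,0,0,0],[0,0,-0.07,0,0,0],[0,0,-0.1,0,0,0]]], "fingers": 0.075}}

```text
time_s: 25.53
position: [0.4096, 0.2617, 0.1499]
tcp_rot: [[0.058, 0.998, -0.0], [0.998, -0.058, -0.0], [-0.0, -0.0, -1.0]]
force: [0.5, 0.4, 0.2]
opening: 0.858
grasp_force: 0.0
```

```bash
python3 -c "
from h import *
go(.595,-.132,.2,-45)"
```

```text
t 25.53 tcp [0.4096 0.2617 0.1499] a -3.32 j6 22.7 op 74.7 gf 0.0 F [0.5 0.4 0.2]
shift [-0.3824  0.2078 -0.0502] wz 41.68 rows 11.0
```

{"op": "play_rows", "data": {"motion": [[[-0.382,0.208,-0.05,0,0,41.7],[-0.382,0.208,-0.05,0,0,41.7],[-0.382,0.208,-0.05,0,0,41.7],[-0.382,0.208,-0.05,0,0,41.7],[-0.382,0.208,-0.05,0,0,41.7],[-0.382,0.208,-0.05,0,0,41.7],[-0.382,0.208,-0.05,0,0,41.7],[-0.382,0.208,-0.05,0,0,41.7]]]}}

```text
time_s: 26.2
position: [0.5513, -0.0399, 0.1869]
tcp_rot: [[0.708, 0.706, 0.0], [0.706, -0.708, 0.0], [0.0, -0.0, -1.0]]
force: [1.1, 0.2, -0.0]
opening: 0.862
grasp_force: 0.0
```

```bash
python3 -c "
from h import *
go(.595,-.132,.2,-45)"
```

```text
t 26.2 tcp [ 0.5513 -0.0399  0.1869] a -45.05 j6 29.3 op 75.0 gf 0.0 F [ 1.1  0.2 -0. ]
shift [-0.0341  0.0961 -0.0131] wz -0.05 rows 3.0
```

{"op": "play_rows", "data": {"motion": [[[-0.034,0.096,-0.013,0,0,0],[-0.034,0.096,-0.013,0,0,0],[-0.034,0.096,-0.013,0,0,0],[-0.034,0.096,-0.013,0,0,0],[-0.034,0.096,-0.013,0,0,0]]]}}

```text
time_s: 26.62
position: [0.5946, -0.1308, 0.1993]
tcp_rot: [[0.709, 0.705, -0.0], [0.705, -0.709, 0.001], [0.0, -0.001, -1.0]]
force: [0.3, 1.4, -0.5]
opening: 0.864
grasp_force: 0.0
```

```bash
python3 loc.py nickel_thumbturn .008 w10 .646 -.083 .027 -45; python3 -c "
import cv2;i=cv2.imread('pics/w10.png');cv2.imwrite('pics/w10c.png',cv2.resize(i[40:200,150:362],None,fx=3,fy=3))"
```

```text
0.9 [ 0.6499 -0.0841  0.0088]
ol 0.88 236 280 91 137 [ 0.6488 -0.0837] [0.0544 0.0538] 44.1 [ 0.6487 -0.0834]
t 26.87 tcp [ 0.5938 -0.1281  0.1994] a -44.92 j6 22.2 op 74.9 gf 0.0 F [0.6 0.3 0.5]
shift [0.0689 0.0054 0.1724] wz 0.08 rows 5.0
```

View pics/w10c.png

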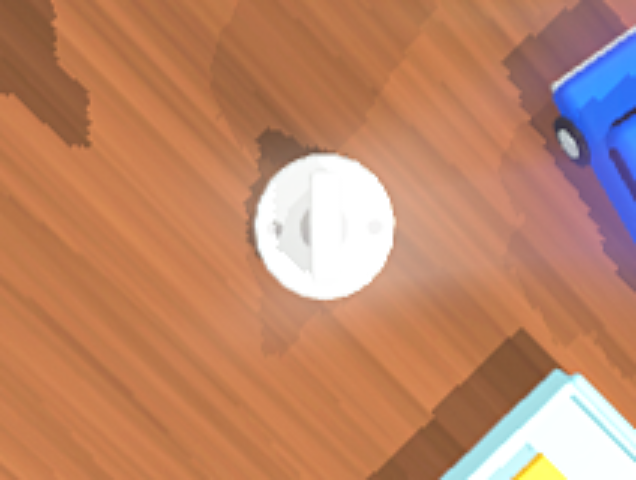

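The turn-piece runs straight up the crop (column 325, rows 170–285), so it is aligned with the tool. The rose centre is at (0.649,-0.084).

{"op": "play_rows", "data": {"motion": [[[0.036,0.004,0.02,0,0,0],[0.07,0.008,0.04,0,0,0],[0.07,0.008,0.07,0,0,0],[0.07,0.008,0.105,0,0,0],[0.07,0.008,0.132,0,0,0],[0.07,0.008,0.152,0,0,0],[0.07,0.008,0.164,0,0,0],[0.07,0.008,0.17,0,0,0]]], "fingers": 0.045}}

```text
time_s: 27.53
position: [0.6484, -0.0847, 0.0277]
tcp_rot: [[0.706, 0.708, -0.004], [0.708, -0.706, 0.001], [-0.002, -0.003, -1.0]]
force: [0.2, 0.1, -0.4]
opening: 0.526
grasp_force: 0.0
```

{"op": "play_rows", "data": {"motion": [[[0,0,0,0,0,0],[0,0,0,0,0,0],[0,0,0,0,0,0],[0,0,0,0,0,0],[0,0,0,0,0,0],[0,0,0,0,0,0],[0,0,0,0,0,0],[0,0,0,0,0,0]]], "fingers": 0.0}}

```text
time_s: 28.2
position: [0.6493, -0.0855, 0.0306]
tcp_rot: [[0.707, 0.707, -0.001], [0.707, -0.707, 0.001], [-0.0, -0.001, -1.0]]
force: [-3.2, 1.8, 6.9]
opening: 0.135
grasp_force: 30.0
```

{"op": "play_rows", "data": {"motion": [[[0,0,0,0,0,0],[0,0,0,0,0,0],[0,0,-0.015,0,0,0],[0,0,-0.035,0,0,0],[0,0,-0.06,0,0,0],[0,0,-0.08,0,0,0],[0,0,-0.08,0,0,0]]]}}

```text
time_s: 28.78
position: [0.653, -0.0872, 0.1139]
tcp_rot: [[0.707, 0.707, 0.009], [0.707, -0.707, -0.003], [0.004, 0.009, -1.0]]
force: [1.0, -0.7, -0.7]
opening: 0.132
grasp_force: 30.0
```

```bash
python3 -c "
from h import *
go(.618,.252,.11,-3.5)"
```

```text
t 28.78 tcp [ 0.653  -0.0872  0.1139] a -45.02 j6 27.7 op 11.5 gf 30.0 F [ 1.  -0.7 -0.7]
shift [ 0.215  -0.2647  0.0025] wz -41.52 rows 9.0
```

{"op": "play_rows", "data": {"motion": [[[0.012,-0.015,0,0,0,0],[0.032,-0.04,0,0,0,0],[0.056,-0.07,0,0,0,0],[0.081,-0.101,0,0,0,0],[0.106,-0.132,0,0,0,0],[0.131,-0.163,0,0,0,0],[0.156,-0.194,0,0,0,0],[0.178,-0.222,0,0,0,0]]]}}

```text
time_s: 29.45
position: [0.6176, 0.1989, 0.1079]
tcp_rot: [[0.707, 0.707, -0.002], [0.707, -0.707, -0.0], [-0.001, -0.001, -1.0]]
force: [1.0, -1.2, -1.4]
opening: 0.137
grasp_force: 30.0
```

{"op": "play_rows", "data": {"motion": [[[0.018,-0.023,0,0,0,0],[0.029,-0.036,0,0,0,0],[0.034,-0.042,0,0,0,0],[0.034,-0.042,0,0,0,0],[0.034,-0.042,0,0,0,0],[0.034,-0.042,0,0,0,0]]]}}

```text
time_s: 29.95
position: [0.6133, 0.2489, 0.109]
tcp_rot: [[0.708, 0.706, -0.001], [0.706, -0.708, -0.001], [-0.001, 0.0, -1.0]]
force: [-0.2, 0.8, -1.7]
opening: 0.132
grasp_force: 30.0
```

```bash
python3 - <<'E'
from h import *
for i in range(2): imaging.capture('wrist')
d=save('wrist','w11')
np.savez('w9.npz',**{k:np.array(d[k]) for k in('camera_matrix','R','t')})
go(.616,.25,.034)
E
```

```text
t 30.1 tcp [0.6136 0.2489 0.1096] a -45.14 j6 57.6 op 12.0 gf 30.0 F [ 0.3  0.2 -2.3]
shift [0.0025 0.0009 0.0756] wz 0 rows 2.0
```

View pics/w11.png

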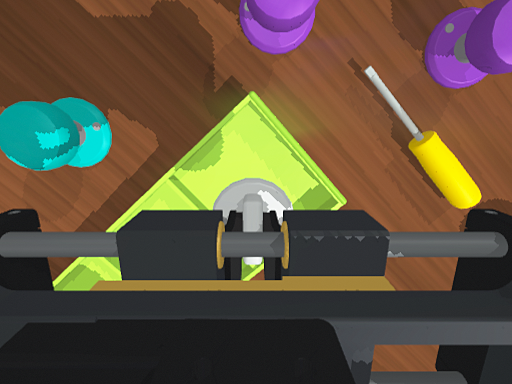

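The thumb-turn hangs over green bay 3, whose outer corner is at (252,93); its divider meets the +y wall at (172,180), and the other end corner is at (346,201).

```bash
python3 - <<'E'
from h import *
d=np.load('w9.npz')
a,b,c=[at_z(d,*p,.025) for p in ((252,93),(346,201),(173,179))]
print(a,b,c,'len',np.linalg.norm(a-b),np.linalg.norm(a-c))
v=(b-a)/np.linalg.norm(b-a); n=np.array([v[1],-v[0],0]); 
m=(a+b)/2
for s in (1,-1): print('bay centre',m+s*n*.054, 'yaw',np.degrees(np.arctan2(v[1],v[0])))
E
```

```text
[0.67558636 0.30944352 0.025     ] [0.66991609 0.18355401 0.025     ] [0.57492538 0.30830944 0.025     ] len 0.12601715327461976 0.10066736796036502
bay centre [0.61880592 0.24892855 0.025     ] yaw -92.5789492431582
bay centre [0.72669653 0.24406898 0.025     ] yaw -92.5789492431582
```

{"op": "play_rows", "data": {"motion": [[[0.003,0.003,0.012,0,0,0],[0.003,0.003,0.03,0,0,0],[0.003,0.003,0.048,0,0,0],[0.003,0.003,0.06,0,0,0],[0.003,0.003,0.069,0,0,0],[0.003,0.003,0.074,0,0,0],[0.003,0.003,0.0765,0,0,0],[0.003,0.003,0.0765,0,0,0]]]}}

```text
time_s: 30.77
position: [0.6168, 0.25, 0.0346]
tcp_rot: [[0.707, 0.707, -0.002], [0.707, -0.707, -0.001], [-0.002, -0.0, -1.0]]
force: [-3.8, -2.7, 4.4]
opening: 0.135
grasp_force: 30.0
```

{"op": "play_rows", "data": {"motion": [[[0,0,0,0,0,0],[0,0,0,0,0,0]]]}}

```text
time_s: 30.93
position: [0.6168, 0.25, 0.0346]
tcp_rot: [[0.707, 0.707, -0.001], [0.707, -0.707, -0.001], [-0.002, -0.0, -1.0]]
force: [-3.6, -1.6, 5.5]
opening: 0.136
grasp_force: 30.0
```

Contact is felt. Releasing, then rising.

{"op": "play_rows", "data": {"motion": [[[0,0,0,0,0,0],[0,0,0,0,0,0],[0,0,0,0,0,0],[0,0,0,0,0,0],[0,0,-0.02,0,0,0],[0,0,-0.05,0,0,0],[0,0,-0.09,0,0,0],[0,0,-0.13,0,0,0]]], "fingers": 0.035}}

```text
time_s: 31.6
position: [0.6167, 0.2504, 0.1633]
tcp_rot: [[0.707, 0.707, -0.002], [0.707, -0.707, -0.0], [-0.002, -0.001, -1.0]]
force: [1.4, 0.3, -0.0]
opening: 0.405
grasp_force: 0.0
```

{"op": "play_rows", "data": {"motion": [[[-0.15,0.15,-0.15,0,0,0],[-0.15,0.15,-0.15,0,0,0],[-0.15,0.15,-0.15,0,0,0],[-0.15,0.15,-0.15,0,0,0],[-0.15,0.15,-0.15,0,0,0],[-0.15,0.15,-0.15,0,0,0],[-0.15,0.15,-0.15,0,0,0],[-0.15,0.15,-0.15,0,0,0]]]}}

```text
time_s: 32.27
position: [0.619, 0.0357, 0.3159]
tcp_rot: [[0.71, 0.704, 0.006], [0.704, -0.71, -0.001], [0.004, 0.005, -1.0]]
force: [-0.2, 0.6, -0.6]
opening: 0.405
grasp_force: 0.0
```

```bash
python3 - <<'E'
from h import *
import time
for i in range(4): imaging.capture('scene')
d=save('scene','f1')['frame'];e=save('side','f2')['frame']
a=cv2.resize(d[130:260,85:390],(793,338));b=cv2.resize(e[120:380,140:380],(280,262))
o=np.zeros((600,793,3),np.uint8);o[:338]=a;o[338:,:280]=b[:262]
c=cv2.resize(e[150:200,140:280],(500,179));o[338:517,290:790]=c
cv2.imwrite('pics/fin.png',o[:,:,::-1]);s=bot.read_state();print(s['time_s'],np.round(s['qvel'],2),s['force'])
E
```

```text
32.5667 [-0.04 -0.13 -0.4  -0.12 -0.   -0.09] [ 0.30217663 -0.08177857 -0.62468062]
```

View pics/fin.png

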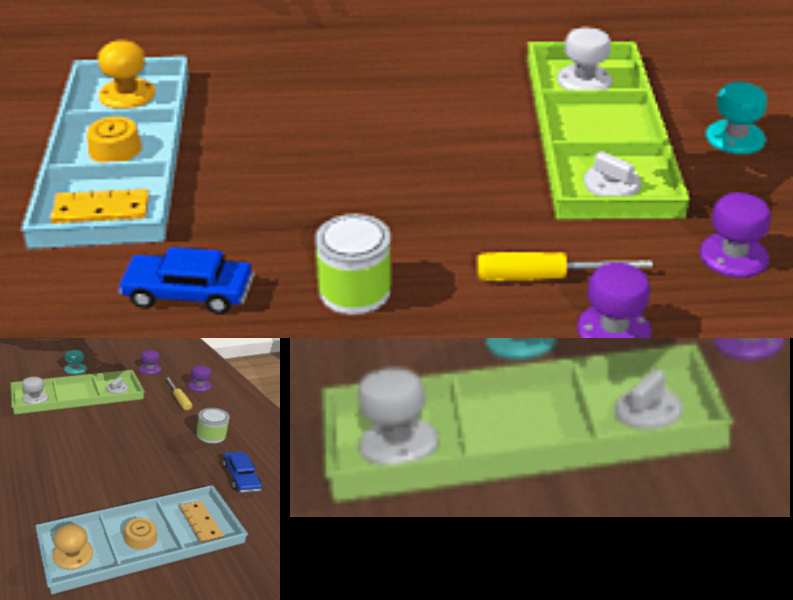

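All five pieces sit flat, each in its own bay of the right tray, and the bystanders have not moved.

```bash
python3 -c "
from h import *
print(bot.hand_in())"
```

```text
the job is handed in; nothing more can be done
None
```

The job is handed in at about 33 s: the brass knob, deadbolt and hinge are in the pale-blue tray and the nickel knob and thumb-turn in the lime-green tray, one piece per bay, with the paint tin, toy car and screwdriver left where they were.

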